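Measure a brass shaft on the bench caliper

ROBOT

A 6-joint arm with a two-finger parallel gripper is mounted at the origin on the work surface. World frame = base frame: x ahead of the robot, y to its left, z up, the work surface at z = 0. Lengths are in m, angles in rad, forces in N, time in s.
With the tool pointing down it reaches from about 0.3 to 0.825 m from the base axis. Payload 5.4 kg.
Tool frame: the origin (TCP) lies at the very end of the fingers, on their centre line; the grasp point (between the pads) lies 19 mm behind it; z points along the fingers, y is the line along which they close (so a half turn about z gives the same grasp; the last joint's range is limited). The gripper opens to 92 mm and grips with 3 to 60 N. Pads are 20 mm wide; open, the fingers measure 128 mm over their backs; the gripper's body (75 mm by 189 mm) begins 69 mm behind the grasp point.
Start: joints at [1.01, 0.158, 1.597, -0, 1.386, -0.21], TCP at [0.198, 0.54, 0.215] pointing down, gripper open.
Joint ranges: [-2.91, 2.91], [-0.94, 2.29], [0.18, 2.7], [-1.29, 4.43], [0.17, 2.64], [-3, 3]. Speed limits (rad/s): [2.57, 2.57, 3.14, 3.14, 3.14, 3.14].

INTERFACE

Orientations are given as a unit quaternion [x, y, z, w].
In Python, from workcell import bot gives the robot as it stands.
- The arm moves only by the tool jog_arm, never from a script. Its argument "increments" is a list that holds one entry, the list of rows, each a list of 7 numbers: the turn, a rotation vector about the tool's x, y, z in rad, then the shift along the tool's x, y, z in mm, then the finger opening in mm, from 0 to 91.9. A call has 1 to 12 rows; each row is the pose to reach, as a shift and turn from the pose commanded when the call began, along the tool's axes at that moment; what a row does not reach only later rows make up. A row lasts 1/10 s, in which the tool goes at most 50 mm and 8.59 degrees, less where a joint would pass 70% of its speed; a pose out of reach is approached as far as the arm can. A call with a gripper value outside its range is refused whole. The fingers move at their own pace and stop on an object; "squeeze" is the grip in N (left out, the last holds). Time passes only in rows, so rows that repeat a pose let the fingers close. It gives the time, the measured TCP pose, the force, the opening and the grip force at its end, in the units of the state.
- bot.observe(): the state, without advancing time (a new reading comes with each control period).
- bot.camera(name): name is "scene" or "top"; returns a dict with "pixels" (480x640x3 uint8, red, green, blue), "vfov" (degrees; the focal length in pixels is half the picture's height over the tangent of half this angle, whatever the lens; pixels are square), "cx", "cy" (the principal point, pixels), "rvec" (rotation vector, rad) and "tvec" (3), from world to camera coordinates, as OpenCV has them. Camera axes: x right, y down, z forward; pixel columns grow to the right and rows downward; lengths in m; the calibration is good to about 2 mm. A picture is of the moment at which its call begins. There is no depth.
- bot.job_done(): hands the job in; it is judged then, once.
The state is a dict: "time": time; "joint_positions": joint angles; "dq": joint speeds; "joint_efforts": joint torques, N m; "position": TCP position; "orientation": TCP orientation; "wrist_force": force on the tool from outside, world axes, zero at the start; "ft_torque": the same for the moment, N m; "opening": opening from 0.0 (shut) to 1.0 (fully open); "gripper_force": force on a finger pad.
Only numpy, scipy, OpenCV 4.12 (cv2) and the standard library are available. Lean on these libraries where they do the work, as an engineer would, in place of code of your own. Each camera call takes 0.05 s, during which the arm holds its last target. There are 200 camera calls.

TASK

Measure the brass shaft on the bench caliper: slide the jaws open by the orange grip, stand the brass shaft upright on the base between the jaws, centred on their width, and let go of it. Slide the jaw shut, gently and without a hard squeeze, until both jaws press lightly on the shaft, then press the green record button and let it come back up. Leave the shaft standing in the closed jaws, and leave the other things where they are.

Things in the scene. Friction and masses are not known exactly. Their poses are not given: they have to be found in the camera images.
- caliper: Bench caliper, fixed: grey base plate 120 x 310 x 12 mm (x, y, z), steel beam, two jaws, readout box. Origin: underside of the base, below the middle of the fixed jaw's measuring face; x across the jaws, y along the slide, opening, z up. Base y -135 to 175 mm, top z = 12. Jaw faces flat, x -14 to 14, z 16 to 46 mm. Beam at x 26 to 42, top z = 30 mm.
- fixed_jaw: Fixed steel jaw, same origin and axes as the caliper; its block reaches from y = -14 mm to the measuring face at y = 0.
- jaw: Sliding jaw. Origin on its measuring face plane, axes as the caliper's: its y in the caliper's frame is the jaw opening (0 to 75 mm; starts at 4 to 24). Jaw plate 12 mm thick, top z = 46 mm; carriage behind it y 5 to 90, x -14 to 46, top z = 34 mm. Slides with about 3 N drag, stays where left. Contact registers from 2 N on the shaft; keep below 35 N.
- jaw_grip (a point): Point in the orange upright grip plate of the sliding jaw, 14 mm below its top edge: plate 12 mm thick along the slide (y), 30 mm wide (x), from the carriage top (z = 34 mm) to z = 74 mm. It lies 66 mm behind the jaw's measuring face, at x = 10 mm.
- rest (a point): Point on top of the base (12 mm above the table) where the shaft may be stood: in the middle of the jaws' width and 32 mm from the fixed jaw's face.
- record (a joint): Green record button, 26 mm across, pushed straight down: 0 up, 6 mm fully down (4 N), springs back; it counts from 4 mm.
- record_top (a point): Centre of the top of the green record button, on the black readout box beside the fixed jaw (box 104 x 84 mm, top at z = 34 mm; 86 mm from the fixed jaw's face).
- tray: Shallow blue tray, fixed: 270 x 100 mm (x, y), rim 12 mm high, floor 5 mm thick. Origin: centre of its underside. Three shafts stand in it in a row along its x axis, 80 mm apart, in any order.
- brass_shaft: Turned brass step shaft standing upright, about 0.36 kg. Origin: centre of its foot; z is its axis. Lower part 32 mm diameter, up to z = 38 mm; upper part 22 mm diameter from 38 to 78 mm.
- steel_shaft: Steel shaft of the same shape as the brass one; stays in the tray.
- black_shaft: Black plastic shaft of the same shape; stays in the tray.
- dish_a: Glass petri dish, 90 mm across, 18 mm high; origin at the centre of its underside.
- dish_b: Second glass petri dish, the same.
- wash_bottle: Clear bottle with a red cap, 60 mm across, 150 mm high; origin at the centre of its underside.
- screwdriver: Screwdriver lying on the table.
- mouse: Black computer mouse, 95 x 58 x 22 mm.

How it is judged:
By the outcome, as a careful person would: the job done as asked, in the order asked, and still so for the second after the job is handed in, with the robot touching nothing.
It also fails if it takes over 72 s, if anything falls off the work surface, if the arm or the gripper's body presses on something with over 40 N, if the wrist force passes 120 N, or if a joint passes its speed limit or range.

## Working session

There is one attempt and no reset: what is moved stays moved. The work goes in short steps, Python scripts to look and compute and a tool call to move; the robot and the scene stay as the last step left them, time stands still between calls to the robot, and variables do not carry over. Pictures are saved under pics/ and viewed, at most 10 in all, crops included, and the job is handed in when it is done.

Besides the shell and the picture viewer there is one more tool, called after ">>>" as name([rows], argument=value, ...), one row to a line, values as JSON. jog_arm: Moves the arm, as the interface text tells. Its arguments: {"type":"object","properties":{"increments":{"type":"array","items":{"type":"array","items":{"type":"array","items":{"type":"number"}}}},"squeeze":{"type":"number"}},"required":["increments"]}

```bash
mkdir -p pics; cat > h.py <<'E'
import numpy as np, cv2, pickle
from workcell import bot
def snap(n,f):
    c=bot.camera(n); cv2.imwrite(f'pics/{f}.png',c['pixels'][:,:,::-1]); pickle.dump(c,open(f'pics/{f}.pkl','wb')); return c
def load(f): return pickle.load(open(f'pics/{f}.pkl','rb'))
def K(c):
    f=240/np.tan(np.radians(c['vfov'])/2); return np.array([[f,0,c['cx']],[0,f,c['cy']],[0,0,1.]])
def ray(c,u,v):
    R=cv2.Rodrigues(np.array(c['rvec'],float))[0]; o=-R.T@np.array(c['tvec'],float)
    return o,R.T@np.linalg.inv(K(c))@np.array([u,v,1.])
def onz(c,u,v,z):
    o,d=ray(c,u,v); return o+d*(z-o[2])/d[2]
def proj(c,P):
    return cv2.projectPoints(np.array(P,float).reshape(-1,3),np.array(c['rvec'],float),np.array(c['tvec'],float),K(c),None)[0][:,0]
E
python3 - <<'E'
from h import *
for n in('scene','top'):
    c=snap(n,n+'0'); print(n,{k:v for k,v in c.items() if k!='pixels'})
s=bot.observe(); print(s)
E
```

```text
scene {'vfov': 51.84737671593207, 'cx': 318.8374784764734, 'cy': 237.70706528010265, 'rvec': array([ 1.94845328,  1.66164998, -0.61158922]), 'tvec': array([-0.04048798, -0.40537637,  1.68977485])}
top {'vfov': 46.281642730993305, 'cx': 327.3471024173822, 'cy': 229.3520415689821, 'rvec': array([ 2.17489204, -2.21119066,  0.05608745]), 'tvec': array([-0.0406119 ,  0.55415784,  1.61824447])}
{'time': 0.1, 'joint_positions': array([ 1.00990114e+00,  1.58975835e-01,  1.59806783e+00, -1.44776426e-05,
        1.38619905e+00, -2.10117033e-01]), 'dq': array([ 1.23497508e-05,  2.51746409e-03, -4.31870416e-03,  2.84657194e-04,
       -2.28900742e-03, -9.80861315e-04]), 'joint_efforts': array([ 5.80428023e-04, -3.86500561e+01, -3.22961104e+01,  7.04365061e-02,
        3.39195470e-02, -5.25638626e-06]), 'position': array([0.1973209 , 0.53949745, 0.21374237]), 'orientation': array([ 1.74489884e-01,  9.84658621e-01, -7.67159831e-04, -3.03643916e-04]), 'wrist_force': array([-0.01815723,  0.64686451,  0.20841624]), 'ft_torque': array([ 0.0177868 ,  0.00014124, -0.04685716]), 'gripper_force': 0.0, 'opening': 1.002124176900806}
```

View pics/top0.png

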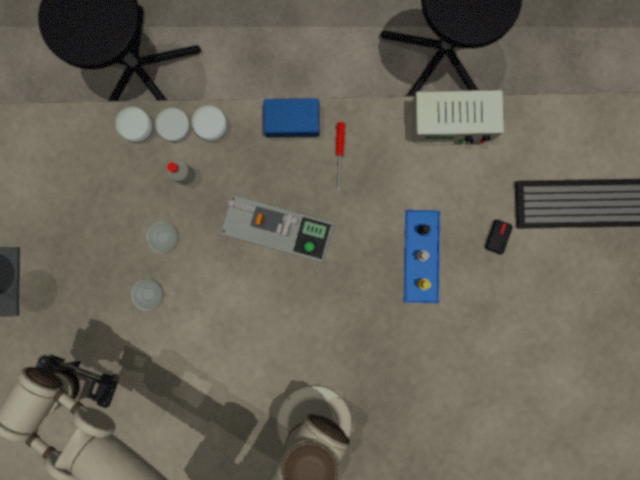

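View pics/scene0.png

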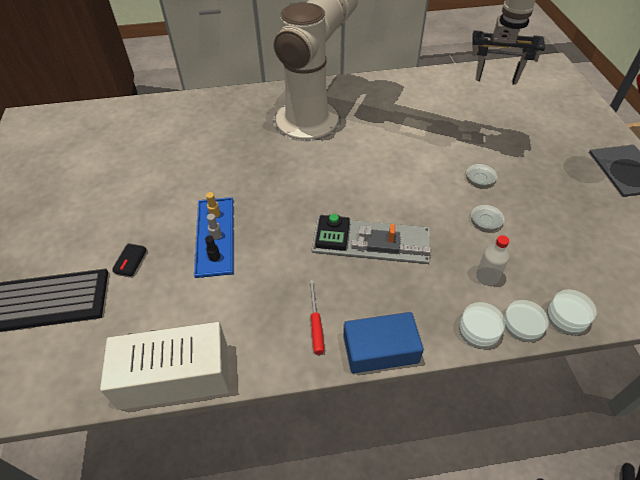

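The top view shows the caliper around (275,228), with the orange grip near (260,219) and the green button near (309,246). The tray is at (422,256), with brass at (425,284), steel at (422,256) and black at (424,230). Next I'll measure with colour masks.

```bash
cat >> h.py <<'E'
def blob(c,lo,hi,roi):
    h=cv2.cvtColor(c['pixels'],cv2.COLOR_RGB2HSV); x0,y0,x1,y1=roi
    m=np.zeros(h.shape[:2],np.uint8); m[y0:y1,x0:x1]=cv2.inRange(h,lo,hi)[y0:y1,x0:x1]
    n,l,st,ce=cv2.connectedComponentsWithStats(m); i=1+np.argmax(st[1:,4]); return ce[i],st[i],l==i
def tri(c1,p1,c2,p2):
    o1,d1=ray(c1,*p1);o2,d2=ray(c2,*p2)
    t=np.linalg.lstsq(np.c_[d1,-d2],o2-o1,rcond=None)[0]; a=o1+d1*t[0];b=o2+d2*t[1]; return (a+b)/2,np.linalg.norm(a-b)
E
python3 - <<'E'
from h import *
t,s=load('top0'),load('scene0')
Y=((20,90,90),(32,255,255)); O=((5,150,120),(18,255,255)); G=((50,120,60),(75,255,255)); B=((100,120,60),(120,255,255))
for n,(lo,hi),rt,rs,z in(('brass',Y,(410,270,440,300),(195,185,235,225),.08),('orange',O,(240,200,280,235),(380,215,405,250),.07),('green',G,(295,235,322,260),(322,205,348,230),.042)):
    a=blob(t,lo,hi,rt);b=blob(s,lo,hi,rs)
    print(n,a[0],a[1],b[0],b[1],onz(t,*a[0],z).round(4),[v for v in tri(t,a[0],s,b[0])])
a=blob(t,*B,(395,200,450,310)); 
pts=np.argwhere(a[2])[:,::-1]; w=np.array([onz(t,u,v,.012)[:2] for u,v in pts],np.float32)
print('tray',cv2.minAreaRect(w))
# base plate: not floor colour: show crops
for c,f,r in((t,'ct',(210,185,345,270)),(s,'cs',(300,200,440,275))):
    x0,y0,x1,y1=r; cv2.imwrite(f'pics/{f}.png',cv2.resize(c['pixels'][y0:y1,x0:x1,::-1],None,fx=5.5,fy=5.5,interpolation=cv2.INTER_CUBIC))
E
```

```text
brass [423.74418605 283.79069767] [419 279  11  10  86] [210.16326531 198.36734694] [207 192   8  15  49] [ 0.3942 -0.315   0.08  ] [array([ 0.39361639, -0.3194588 ,  0.06865225]), np.float64(0.005117887862033826)]
orange [258.44444444 218.51111111] [256 214   6  10  45] [392.0212766  228.78723404] [390 224   5  11  47] [0.5842 0.1434 0.07  ] [array([0.58423218, 0.14357472, 0.07019301]), np.float64(0.00033200400222233)]
green [308.72839506 246.27160494] [304 242  10  10  81] [333.48571429 217.88571429] [329 214  10   9  70] [0.5045 0.0041 0.042 ] [array([0.5042694, 0.0038317, 0.050165 ]), np.float64(1.1447148678181012e-05)]
tray ((0.4721713960170746, -0.32212555408477783), (0.09895072877407074, 0.2666413486003876), 87.5808334350586)
```

View pics/ct.png

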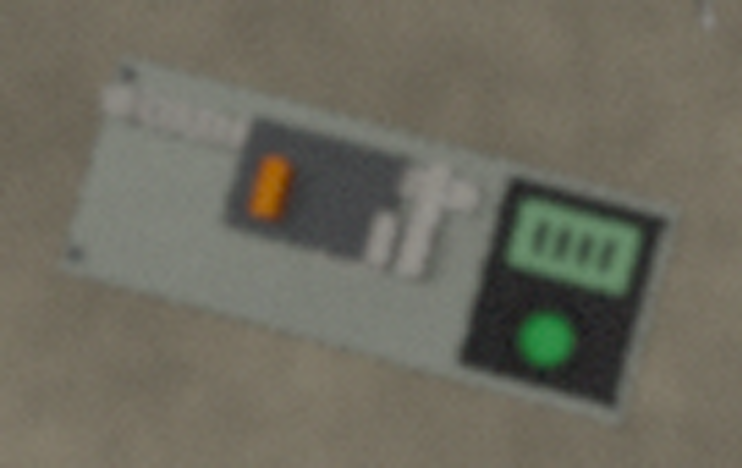

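The crop shows the base corners near (122,58), (680,210), (622,420) and (60,268). The grip sits at (270,187), the jaws are nearly shut at around (385–425, 230), and the button is at (546,340).

```bash
cat >> h.py <<'E'
def cal(): return np.load('cal.npy')  # ox,oy,yaw
def c2w(x,y):
    o=cal(); c,s=np.cos(o[2]),np.sin(o[2]); return np.array([o[0]+c*x-s*y,o[1]+s*x+c*y])
def w2c(p):
    o=cal(); c,s=np.cos(o[2]),np.sin(o[2]); d=np.array(p)[:2]-o[:2]; return np.array([c*d[0]+s*d[1],-s*d[0]+c*d[1]])
E
python3 - <<'E'
from h import *
from scipy.optimize import least_squares
t,s=load('top0'),load('scene0')
def rect(m): return cv2.minAreaRect(m)
# base mask in top: refine edges using grabcut-free colour: corners by eye
q=np.array([[122,58],[680,210],[622,420],[60,268]])/5.5+[210-.4,185-.4]
w=np.array([onz(t,u,v,.012)[:2] for u,v in q]); print(w.round(4))
L=np.array([[60,175],[60,-135],[-60,-135],[-60,175]])/1000
f=lambda o:(np.c_[o[0]+np.cos(o[2])*L[:,0]-np.sin(o[2])*L[:,1],o[1]+np.sin(o[2])*L[:,0]+np.cos(o[2])*L[:,1]]-w).ravel()
r=least_squares(f,[.55,.05,-.2]); np.save('cal.npy',r.x); print(r.x,r.fun.round(4))
print('grip c',w2c([.5842,.1434]),'button c',w2c([.5043,.0038]))
P=proj(t,np.r_[c2w(0,0),.046]);print('fixed face px crop',(P-[210,185])*5.5)
# scene-view check
print([proj(s,np.r_[c2w(*l),.012])[0].round(1) for l in L])
a=blob(s,(20,90,90),(32,255,255),(195,185,235,225)); 
b=blob(t,(20,60,60),(34,255,255),(410,270,440,300));print(a[1],b[1])
cv2.imwrite('pics/two.png',np.vstack([cv2.resize(s['pixels'][195:275,300:445,::-1],(725,400)),]))
E
```

```text
[[ 0.6584  0.228 ]
 [ 0.5724 -0.0673]
 [ 0.4619 -0.0347]
 [ 0.5471  0.2616]]
[ 0.55436848  0.07769726 -0.28272775] [ 0.0025  0.001   0.0019 -0.0014 -0.0028 -0.0005 -0.0016  0.0008]
grip c [0.01031765 0.07141649] button c [-0.02746509 -0.08493131]
fixed face px crop [[399.49535887 242.9511293 ]]
[array([429. , 261.3]), array([311. , 250.2]), array([316.9, 216.8]), array([428.5, 226.5])]
[207 192   8  15  49] [418 279  12  10  95]
```

View pics/two.png

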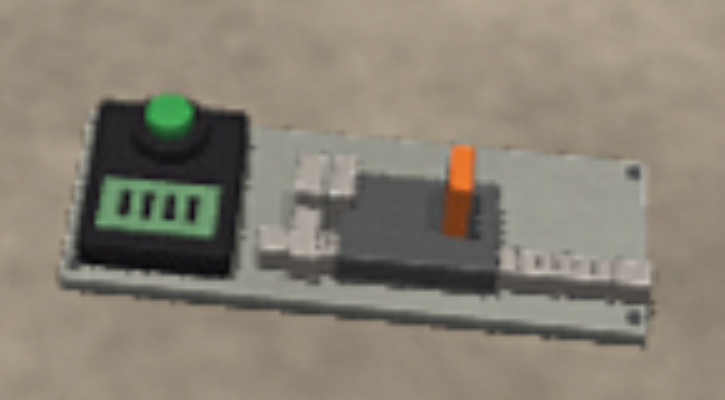

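The scene view agrees with the fit: grip at x≈10 mm, opening about 5 mm, button at about (-27,-85) mm in the caliper frame. I'll move to above the grip.

```bash
cat >> h.py <<'E'
from scipy.spatial.transform import Rotation as Ro
def shift(p,yaw=None):
    "print tool-frame shift (mm) and turn to reach world TCP p, tool y along caliper y, z down"
    s=bot.observe(); R=Ro.from_quat(s['orientation']); y=cal()[2] if yaw is None else yaw
    T=Ro.from_matrix(np.array([[-np.cos(y),-np.sin(y),0],[-np.sin(y),np.cos(y),0],[0,0,-1]]))
    print('t',round(s['time'],2),'shift',(R.inv().apply(np.array(p)-s['position'])*1000).round(1),'turn',(R.inv()*T).as_rotvec().round(4),'calTCP',(w2c(s['position'])*1000).round(1),s['position'].round(4))
E
python3 -c "
from h import *
shift([*c2w(.010,.0714),.12])"
```

```text
t 0.1 shift [-499.1 -238.9   94. ] turn [-0.0016 -0.0004 -0.068 ] calTCP [-471.7  343.9] [0.1973 0.5395 0.2137]
```

>>> jog_arm([
  [[0,0,-0.068,-499,-239,60,91],[0,0,-0.068,-499,-239,60,91],[0,0,-0.068,-499,-239,60,91],[0,0,-0.068,-499,-239,60,91],[0,0,-0.068,-499,-239,60,91],[0,0,-0.068,-499,-239,60,91],[0,0,-0.068,-499,-239,60,91],[0,0,-0.068,-499,-239,60,91],[0,0,-0.068,-499,-239,60,91],[0,0,-0.068,-499,-239,60,91],[0,0,-0.068,-499,-239,60,91],[0,0,-0.068,-499,-239,60,91]],
], squeeze=15)

```text
time: 1.3
position: [0.5864, 0.1397, 0.1533]
orientation: [0.143, 0.99, -0.001, -0.0]
wrist_force: [-0.1, -0.2, -0.7]
opening: 0.991
gripper_force: 0.0
```

>>> jog_arm([
  [[0,0,0,0,0,0,60],[0,0,0,0,0,0,60],[0,0,0,0,0,0,60],[0,0,0,0,0,0,60]],
])

```text
time: 1.7
position: [0.5834, 0.1454, 0.1549]
orientation: [0.14, 0.99, 0.0, 0.0]
wrist_force: [-0.3, -0.8, 0.3]
opening: 0.671
gripper_force: 0.0
```

```bash
python3 -c "
from h import *
shift([*c2w(.010,.0714),.042])"
```

```text
t 1.7 shift [ -1.   -1.7 112.9] turn [0.0002 0.0001 0.0019] calTCP [ 9.  73.1] [0.5834 0.1454 0.1549]
```

>>> jog_arm([
  [[0,0,0,-1,-1.5,45,60],[0,0,0,-1,-1.5,85,60],[0,0,0,-1,-1.5,112,60],[0,0,0,-1,-1.5,112,60],[0,0,0,-1,-1.5,112,5],[0,0,0,-1,-1.5,112,5],[0,0,0,-1,-1.5,112,5],[0,0,0,-1,-1.5,112,5],[0,0,0,-1,-1.5,112,5],[0,0,0,-1,-1.5,112,5],[0,0,0,-1,-1.5,112,5],[0,0,0,-1,-1.5,112,5]],
])

```text
time: 2.9
position: [0.5851, 0.1428, 0.0431]
orientation: [0.141, 0.99, 0.001, 0.0]
wrist_force: [-0.0, 2.8, 3.2]
opening: 0.13
gripper_force: 15.0
```

```bash
python3 -c "
from h import *
shift([*c2w(.010,.0714+.063),.042])"
```

```text
t 2.9 shift [ 1.4 63.3  1.2] turn [ 0.0011  0.0008 -0.0003] calTCP [11.3 71.1] [0.5851 0.1428 0.0431]
```

>>> jog_arm([
  [[0,0,0,0,9,0,5],[0,0,0,0,18,0,5],[0,0,0,0,27,0,5],[0,0,0,0,36,0,5],[0,0,0,0,45,0,5],[0,0,0,0,54,0,5],[0,0,0,0,62,0,5],[0,0,0,0,62,0,5],[0,0,0,0,62,0,5]],
])

```text
time: 3.8
position: [0.6028, 0.2027, 0.0431]
orientation: [0.141, 0.99, 0.001, 0.001]
wrist_force: [1.7, 1.6, 3.5]
opening: 0.128
gripper_force: 15.0
```

>>> jog_arm([
  [[0,0,0,0,0,0,60],[0,0,0,0,0,0,60],[0,0,0,0,0,0,60],[0,0,0,0,0,0,60],[0,0,0,0,0,-50,60],[0,0,0,0,0,-100,60],[0,0,0,0,0,-110,60]],
])

```text
time: 4.5
position: [0.6058, 0.2023, 0.16]
orientation: [0.141, 0.99, 0.002, 0.006]
wrist_force: [0.3, 0.6, 0.3]
opening: 0.652
gripper_force: 0.0
```

```bash
python3 - <<'E'
from h import *
shift([.393,-.319,.14])
s=snap('scene','s1'); a=blob(s,(5,150,120),(18,255,255),(380,205,440,260)); print(a[0],(w2c(onz(s,*a[0],.070))*1000).round(1))
E
```

```text
t 4.5 shift [  59.1 -560.1   16.8] turn [ 0.0046  0.0105 -0.    ] calTCP [ 14.6 134. ] [0.6058 0.2023 0.16  ]
[415.11864407 234.61016949] [ 22.9 131.2]
```

>>> jog_arm([
  [[0,0,0,59,-560,0,70],[0,0,0,59,-560,0,70],[0,0,0,59,-560,0,70],[0,0,0,59,-560,0,70],[0,0,0,59,-560,0,70],[0,0,0,59,-560,0,70],[0,0,0,59,-560,0,70],[0,0,0,59,-560,0,70],[0,0,0,59,-560,0,70],[0,0,0,59,-560,0,70],[0,0,0,59,-560,0,70],[0,0,0,59,-560,0,70]],
])

```text
time: 5.75
position: [0.3865, -0.3226, 0.1513]
orientation: [0.143, 0.99, 0.0, -0.001]
wrist_force: [-0.5, 0.2, 0.3]
opening: 0.764
gripper_force: 0.0
```

>>> jog_arm([
  [[0,0,0,0,0,0,70],[0,0,0,0,0,0,70],[0,0,0,0,0,0,70],[0,0,0,0,0,0,70]],
])

```text
time: 6.15
position: [0.3896, -0.3179, 0.1524]
orientation: [0.14, 0.99, 0.0, -0.0]
wrist_force: [-0.5, 0.1, -0.3]
opening: 0.762
gripper_force: 0.0
```

```bash
python3 - <<'E'
from h import *
shift([.393,-.319,.048])
s=snap('scene','s2');t=snap('top','t2')
i=np.hstack([cv2.resize(s['pixels'][140:290,150:290,::-1],(420,450)),cv2.resize(t['pixels'][200:320,370:480,::-1],(380,450))]);cv2.imwrite('pics/a2.png',i)
E
```

```text
t 6.15 shift [ -3.6  -0.2 104.4] turn [ 0.0005 -0.0003  0.0022] calTCP [ -47.8 -425.9] [ 0.3896 -0.3179  0.1524]
```

View pics/a2.png

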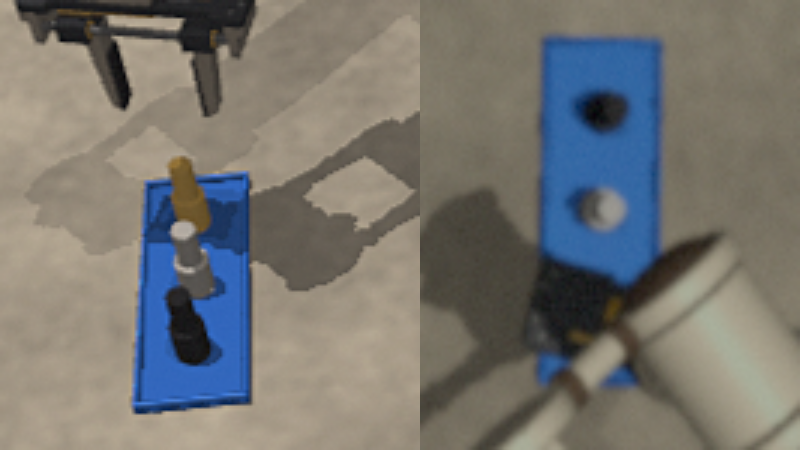

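The scene half shows the open fingers above the brass shaft (crop 185,195), with steel and black behind it, so the way down is clear.

>>> jog_arm([
  [[0,0,0,-3.5,0,40,70],[0,0,0,-3.5,0,75,70],[0,0,0,-3.5,0,104,70],[0,0,0,-3.5,0,104,70],[0,0,0,-3.5,0,104,70],[0,0,0,-3.5,0,104,10],[0,0,0,-3.5,0,104,10],[0,0,0,-3.5,0,104,10],[0,0,0,-3.5,0,104,10],[0,0,0,-3.5,0,104,10],[0,0,0,-3.5,0,104,10],[0,0,0,-3.5,0,104,10]],
], squeeze=25)

```text
time: 7.45
position: [0.3924, -0.3203, 0.0486]
orientation: [0.141, 0.99, 0.0, -0.0]
wrist_force: [0.4, 1.1, 1.4]
opening: 0.228
gripper_force: 25.0
```

```bash
python3 - <<'E'
from h import *
print(bot.observe()['opening']*92, bot.observe()['gripper_force'])
shift([.393,-.319,.16])
E
```

```text
20.940403847378658 24.99947816133499
t 7.45 shift [  -0.2    1.4 -111.4] turn [ 0.0003 -0.0001 -0.0002] calTCP [ -44.5 -427.4] [ 0.3924 -0.3203  0.0486]
```

>>> jog_arm([
  [[0,0,0,0,0,-15,10],[0,0,0,0,0,-45,10],[0,0,0,0,0,-80,10],[0,0,0,0,0,-112,10],[0,0,0,0,0,-112,10]],
])

```text
time: 7.95
position: [0.3942, -0.3227, 0.1647]
orientation: [0.141, 0.99, -0.003, 0.003]
wrist_force: [0.8, 0.1, -3.9]
opening: 0.228
gripper_force: 25.0
```

```bash
python3 - <<'E'
from h import *
p=bot.observe()['position']
shift([*c2w(0,.026),p[2]])
s=load('scene0');t=load('top0')
# brass axis: project model foot/top for candidates vs mask columns/rows in initial views
for c,roi in((s,(195,185,235,225)),(t,(410,270,440,300))):
    a=blob(c,(18,70,40),(34,255,255),roi); print('mask',a[1],a[0])
    for P in([.393,-.319],[.392,-.3187]):
        pts=[]
        for z,r in((.005,.016),(.043,.016),(.043,.011),(.083,.011)):
            th=np.linspace(0,6.28,40); pts+= [[P[0]+r*np.cos(k),P[1]+r*np.sin(k),z] for k in th]
        h=cv2.convexHull(proj(c,pts).astype(np.float32)); print(P,cv2.boundingRect((h).astype(np.int32)),)
E
```

```text
t 7.95 shift [-42.2 455.2  -2. ] turn [-0.0051  0.0067  0.0001] calTCP [ -42.1 -429.2] [ 0.3942 -0.3227  0.1647]
mask [205 192  15  26 214] [212.1728972  204.05607477]
[0.393, -0.319] (206, 191, 15, 27)
[0.392, -0.3187] (206, 191, 16, 27)
mask [418 279  12  10  96] [423.52083333 283.63541667]
[0.393, -0.319] (415, 277, 15, 13)
[0.392, -0.3187] (415, 277, 15, 13)
```

>>> jog_arm([
  [[0,0,0,-42,455,0,10],[0,0,0,-42,455,0,10],[0,0,0,-42,455,0,10],[0,0,0,-42,455,0,10],[0,0,0,-42,455,0,10],[0,0,0,-42,455,0,10],[0,0,0,-42,455,0,10],[0,0,0,-42,455,0,10],[0,0,0,-42,455,0,10],[0,0,0,-42,455,0,10],[0,0,0,-42,455,0,10],[0,0,0,-42,455,0,10]],
])

```text
time: 9.15
position: [0.5584, 0.1039, 0.1586]
orientation: [0.141, 0.99, -0.001, -0.002]
wrist_force: [-0.6, -0.5, -4.6]
opening: 0.229
gripper_force: 25.0
```

>>> jog_arm([
  [[0,0,0,0,0,0,10],[0,0,0,0,0,0,10],[0,0,0,0,0,0,10],[0,0,0,0,0,0,10]],
])

```text
time: 9.55
position: [0.5597, 0.1042, 0.1607]
orientation: [0.141, 0.99, 0.0, 0.0]
wrist_force: [-0.6, -0.0, -5.0]
opening: 0.231
gripper_force: 25.0
```

```bash
python3 - <<'E'
from h import *
shift([*c2w(0,.028),.057])
s=snap('scene','s3')
a=blob(s,(18,70,40),(34,255,255),(300,150,440,260)); print(a[1],a[0])
p=bot.observe()['position']
for z in(-.005,-.043): print(proj(s,p+[0,0,z]))
cv2.imwrite('pics/a3.png',cv2.resize(s['pixels'][120:280,300:460,::-1],(600,600)))
E
```

```text
t 9.55 shift [ -2.3   1.1 103.7] turn [ 0.      0.0003 -0.001 ] calTCP [-2.3 26.9] [0.5597 0.1042 0.1607]
[370 187  14  30 305] [376.87213115 202.0295082 ]
[[377.559546   200.99748239]]
[[376.40534127 211.34742583]]
```

View pics/a3.png

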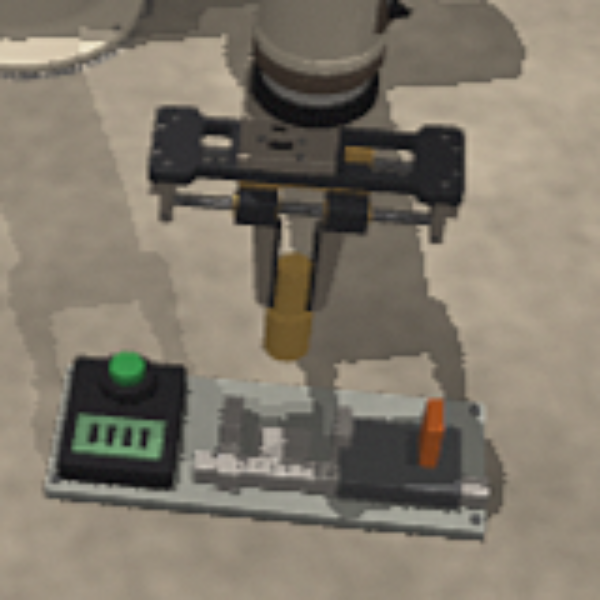

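The shaft hangs upright above the gap between the jaws (crop 288,305), and the jaw is open, so I'll lower it.

>>> jog_arm([
  [[0,0,0,-2.3,1,30,10],[0,0,0,-2.3,1,55,10],[0,0,0,-2.3,1,80,10],[0,0,0,-2.3,1,92,10],[0,0,0,-2.3,1,98,10],[0,0,0,-2.3,1,101,10],[0,0,0,-2.3,1,101,10],[0,0,0,-2.3,1,101,10],[0,0,0,-2.3,1,101,10]],
])

```text
time: 10.5
position: [0.563, 0.1051, 0.0607]
orientation: [0.141, 0.99, 0.0, 0.001]
wrist_force: [0.7, -0.5, -4.9]
opening: 0.229
gripper_force: 25.0
```

```bash
python3 - <<'E'
from h import *
shift([*c2w(0,.028),.0556])
o=bot.observe(); p=o['position']; print(o['wrist_force'])
s=snap('scene','s4')
a=blob(s,(18,70,40),(34,255,255),(330,180,420,260)); print(a[1],a[0])
for dx in(-.004,0,.004):
    q=p+np.r_[c2w(dx,0)-c2w(0,0),0]; pts=[]
    for z,r in((-.0436,.016),(-.0056,.016),(-.0056,.011),(.0344,.011)):
        pts+=[q+[r*np.cos(k),r*np.sin(k),z] for k in np.linspace(0,6.28,60)]
    P=proj(s,pts); print(dx,P.min(0),P.max(0))
# empty-jaw image check of frame: projected fixed-jaw & plate corners
cv2.imwrite('pics/a4.png',cv2.resize(s['pixels'][190:270,310:440,::-1],(780,480),interpolation=cv2.INTER_CUBIC))
f=lambda x,y,z:((proj(s,np.r_[c2w(x,y),z])[0]-[310,190])*6).round(0)
print('jaw corner +-14 at y=0,z46',f(.014,0,.046),f(-.014,0,.046),'y-14',f(.014,-.014,.046),f(-.014,-.014,.046),'slide y68',f(.014,.068,.046),f(-.014,.068,.046))
E
```

```text
t 10.5 shift [ 0.6 -0.7  5.1] turn [ 0.0005  0.0019 -0.    ] calTCP [ 0.6 28.7] [0.563  0.1051 0.0607]
[ 0.66819016 -0.54100366 -4.85170254]
[368 215  13  27 257] [374.59143969 229.08171206]
-0.004 [368.28467826 213.87794362] [381.33715986 240.90818951]
0 [368.18670197 215.01647945] [381.26206731 242.06100193]
0.004 [368.08835524 216.15950323] [381.18668408 243.21820999]
jaw corner +-14 at y=0,z46 [322. 260.] [327. 213.] y-14 [291. 258.] [295. 210.] slide y68 [478. 274.] [480. 226.]
```

View pics/a4.png

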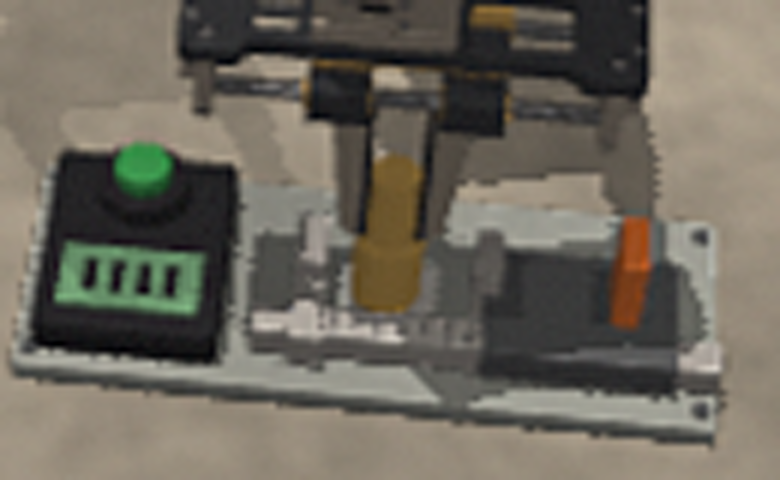

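The shaft is upright at (0.6, 28.7) mm in the caliper frame, and the projected jaw corners match the picture. I'll lower the last 5 mm.

>>> jog_arm([
  [[0,0,0,0.6,0,2,10],[0,0,0,0.6,0,3.5,10],[0,0,0,0.6,0,4.5,10],[0,0,0,0.6,0,4.5,10],[0,0,0,0.6,0,4.5,10]],
])

```text
time: 11.05
position: [0.5618, 0.1053, 0.0558]
orientation: [0.141, 0.99, -0.0, 0.0]
wrist_force: [-3.4, 0.3, 4.5]
opening: 0.227
gripper_force: 25.0
```

>>> jog_arm([
  [[0,0,0,0,0,0,26],[0,0,0,0,0,0,34],[0,0,0,0,0,0,55],[0,0,0,0,0,0,55],[0,0,0,0,0,0,55],[0,0,0,0,0,-20,55],[0,0,0,0,0,-60,55],[0,0,0,0,0,-90,55],[0,0,0,0,0,-90,55]],
], squeeze=15)

```text
time: 11.95
position: [0.5651, 0.1052, 0.1504]
orientation: [0.141, 0.99, 0.001, 0.005]
wrist_force: [0.6, 0.3, 0.1]
opening: 0.598
gripper_force: 0.0
```

```bash
python3 - <<'E'
from h import *
shift([*c2w(.010,.134),.042])
s=snap('scene','s5')
a=blob(s,(18,70,40),(34,255,255),(330,180,400,260)); print(a[1],a[0])
g=blob(s,(5,150,120),(18,255,255),(400,205,440,260)); print(g[1])
for dx,dy in((0,.028),(0,.030),(.003,.028)):
    q=np.r_[c2w(dx,dy),.012]; pts=[]
    for z,r in((0,.016),(.038,.016),(.038,.011),(.078,.011)):
        pts+=[q+[r*np.cos(k),r*np.sin(k),z] for k in np.linspace(0,6.28,60)]
    P=proj(s,pts); print(dx,dy,P.min(0),P.max(0))
for y in(.131,.134,.137):
    P=proj(s,[np.r_[c2w(x,y+d),z] for x in(-.005,.025) for d in(-.006,.006) for z in(.034,.074)]); print(y,P.min(0),P.max(0))
E
```

```text
t 11.95 shift [ -6.4 104.3 108.8] turn [0.0025 0.0094 0.    ] calTCP [ 2.6 29.4] [0.5651 0.1052 0.1504]
[368 216  13  26 252] [374.27777778 230.06349206]
[413 226   5  18  59]
0 0.028 [367.8156473  216.13103544] [380.83843282 243.0500871 ]
0 0.03 [368.55508295 216.197572  ] [381.59725512 243.11824369]
0.003 0.028 [367.7416395  216.98659626] [380.78149967 243.91612281]
0.131 [410.86602634 225.21195523] [417.66539525 244.22470861]
0.134 [412.02127343 225.31378868] [418.83399433 244.32979331]
0.137 [413.17701984 225.41566656] [420.00310368 244.43492347]
```

>>> jog_arm([
  [[0,0,0,-7,104,0,60],[0,0,0,-7,104,0,60],[0,0,0,-7,104,0,60],[0,0,0,-7,104,0,60],[0,0,0,-7,104,40,60],[0,0,0,-7,104,80,60],[0,0,0,-7,104,107,60],[0,0,0,-7,104,107,60],[0,0,0,-7,104,107,60]],
])

```text
time: 12.9
position: [0.5965, 0.2017, 0.0372]
orientation: [0.142, 0.99, -0.0, -0.001]
wrist_force: [0.3, -0.6, 0.4]
opening: 0.652
gripper_force: 0.0
```

>>> jog_arm([
  [[0,0,0,0,0,0,5],[0,0,0,0,0,0,5],[0,0,0,0,0,0,5],[0,0,0,0,0,0,5],[0,0,0,0,0,0,5],[0,0,0,0,0,0,5],[0,0,0,0,0,0,5],[0,0,0,0,0,0,5]],
], squeeze=12)

```text
time: 13.7
position: [0.5974, 0.2034, 0.0382]
orientation: [0.141, 0.99, 0.0, 0.0]
wrist_force: [0.1, 1.2, -0.1]
opening: 0.127
gripper_force: 12.0
```

```bash
python3 -c "
from h import *
shift([*c2w(.010,.098),.042])"
```

```text
t 13.7 shift [ -3.8 -34.7  -3.9] turn [ 0.0004  0.     -0.0003] calTCP [  6.2 132.7] [0.5974 0.2034 0.0382]
```

>>> jog_arm([
  [[0,0,0,0,-6,0,5],[0,0,0,0,-12,0,5],[0,0,0,0,-18,0,5],[0,0,0,0,-20,0,5],[0,0,0,0,-22,0,5],[0,0,0,0,-24,0,5],[0,0,0,0,-26,0,5],[0,0,0,0,-28,0,5],[0,0,0,0,-30,0,5],[0,0,0,0,-30,0,5],[0,0,0,0,-30,0,5]],
])

```text
time: 14.8
position: [0.589, 0.1749, 0.0382]
orientation: [0.141, 0.99, 0.0, 0.0]
wrist_force: [0.7, 4.8, -0.9]
opening: 0.126
gripper_force: 12.0
```

>>> jog_arm([
  [[0,0,0,0,-0.7,0,5],[0,0,0,0,-1.5,0,5],[0,0,0,0,-1.5,0,5]],
])

```text
time: 15.1
position: [0.5886, 0.1736, 0.0381]
orientation: [0.141, 0.99, 0.001, 0.0]
wrist_force: [0.7, 5.7, -0.0]
opening: 0.133
gripper_force: 12.0
```

>>> jog_arm([
  [[0,0,0,0,-0.5,0,5],[0,0,0,0,-1,0,5],[0,0,0,0,-1,0,5]],
])

```text
time: 15.4
position: [0.5883, 0.1727, 0.0382]
orientation: [0.141, 0.99, 0.001, 0.0]
wrist_force: [1.1, 6.1, -0.4]
opening: 0.132
gripper_force: 12.0
```

>>> jog_arm([
  [[0,0,0,0,-0.5,0,5],[0,0,0,0,-1,0,5],[0,0,0,0,-1,0,5]],
])

```text
time: 15.7
position: [0.588, 0.1717, 0.0382]
orientation: [0.141, 0.99, 0.001, 0.0]
wrist_force: [1.2, 5.6, -1.0]
opening: 0.129
gripper_force: 12.0
```

>>> jog_arm([
  [[0,0,0,0,-0.5,0,5],[0,0,0,0,-0.5,0,5],[0,0,0,0,-0.5,0,5]],
])

```text
time: 16.0
position: [0.588, 0.1715, 0.0381]
orientation: [0.141, 0.99, 0.001, 0.0]
wrist_force: [1.6, 7.8, -1.3]
opening: 0.133
gripper_force: 12.0
```

>>> jog_arm([
  [[0,0,0,0,-0.5,0,5],[0,0,0,0,-0.5,0,5],[0,0,0,0,-0.5,0,5]],
])

```text
time: 16.3
position: [0.588, 0.1715, 0.0382]
orientation: [0.141, 0.99, 0.001, 0.0]
wrist_force: [2.1, 9.2, -2.0]
opening: 0.129
gripper_force: 12.0
```

>>> jog_arm([
  [[0,0,0,0,-0.7,0,5],[0,0,0,0,-0.7,0,5],[0,0,0,0,-0.7,0,5],[0,0,0,0,-0.7,0,5]],
])

```text
time: 16.7
position: [0.5879, 0.1715, 0.0382]
orientation: [0.141, 0.99, 0.002, 0.001]
wrist_force: [3.0, 10.9, -2.2]
opening: 0.126
gripper_force: 12.0
```

```bash
python3 - <<'E'
from h import *
shift([*c2w(.010,.098),.042])
s=snap('scene','s6')
a=blob(s,(18,70,40),(34,255,255),(330,180,400,260)); print(a[1],a[0])
for dy in (.015,.016,.018):
    q=np.r_[c2w(0,dy),.012]; pts=[]
    for z,r in((0,.016),(.038,.016),(.038,.011),(.078,.011)):
        pts+=[q+[r*np.cos(k),r*np.sin(k),z] for k in np.linspace(0,6.28,60)]
    P=proj(s,pts); print(dy,P.min(0),P.max(0))
cv2.imwrite('pics/a6.png',cv2.resize(s['pixels'][190:270,310:440,::-1],(780,480),interpolation=cv2.INTER_CUBIC))
E
```

```text
t 16.7 shift [-3.9 -1.4 -3.9] turn [0.0037 0.0007 0.    ] calTCP [ 6.1 99.4] [0.5879 0.1715 0.0382]
[365 216  12  26 242] [370.32231405 229.85123967]
0.015 [363.01433593 215.69901867] [375.91136188 242.60753598]
0.016 [363.38335893 215.73222178] [376.2900431  242.64154969]
0.018 [364.12155915 215.79864247] [377.04756756 242.70959143]
```

View pics/a6.png

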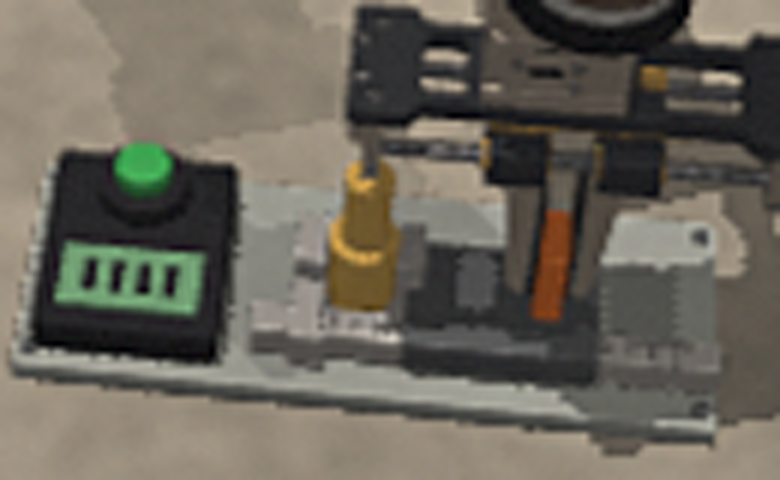

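The shaft stands between both jaws (crop 365,240) and the grip force has built to about 11 N including drag. I'll release and lift.

>>> jog_arm([
  [[0,0,0,0,0,0,16],[0,0,0,0,0,0,24],[0,0,0,0,0,0,50],[0,0,0,0,0,0,50],[0,0,0,0,0,0,50],[0,0,0,0,0,-30,50],[0,0,0,0,0,-75,50],[0,0,0,0,0,-95,50],[0,0,0,0,0,-95,2],[0,0,0,0,0,-95,2]],
])

```text
time: 17.75
position: [0.5872, 0.1692, 0.1325]
orientation: [0.141, 0.99, -0.0, -0.0]
wrist_force: [-0.0, 0.1, -0.2]
opening: 0.392
gripper_force: 0.0
```

```bash
python3 - <<'E'
from h import *
print(bot.observe()['wrist_force'])
g=np.array([.5043,.0038]); print(w2c(g)*1000)
shift([*c2w(-.0275,-.0855),.134])
E
```

```text
[-0.01196125  0.08800475 -0.21450751]
[-27.4650893  -84.93130594]
t 17.75 shift [  33.5 -182.5   -1.4] turn [-0.0004 -0.0004 -0.0002] calTCP [ 6. 97.] [0.5872 0.1692 0.1325]
```

>>> jog_arm([
  [[0,0,0,33.5,-182,0,2],[0,0,0,33.5,-182,0,2],[0,0,0,33.5,-182,0,2],[0,0,0,33.5,-182,0,2],[0,0,0,33.5,-182,0,2],[0,0,0,33.5,-182,35,2],[0,0,0,33.5,-182,65,2],[0,0,0,33.5,-182,65,2],[0,0,0,33.5,-182,65,2]],
], squeeze=15)

```text
time: 18.65
position: [0.5036, 0.0047, 0.0671]
orientation: [0.141, 0.99, 0.0, -0.002]
wrist_force: [0.4, -0.3, 0.3]
opening: 0.023
gripper_force: 0.0
```

```bash
python3 - <<'E'
from h import *
shift([*c2w(-.0275,-.0855),.050])
s=snap('scene','s7')
t,s0=load('top0'),load('scene0')
for z in(.042,.046,.050):
    q=np.r_[c2w(-.0275,-.0855),z]; print(z,proj(s0,[q+[.013*np.cos(k),.013*np.sin(k),0] for k in np.linspace(0,6.28,60)]).min(0))
cv2.imwrite('pics/a7.png',cv2.resize(s['pixels'][170:270,300:440,::-1],(770,550),interpolation=cv2.INTER_CUBIC))
E
```

```text
t 18.65 shift [-0.9 -1.3 17.1] turn [-0.     -0.0031  0.0005] calTCP [-28.4 -84.2] [0.5036 0.0047 0.0671]
0.042 [328.454456   216.30452753]
0.046 [328.4550933  215.32304853]
0.05 [328.45573356 214.33705249]
```

View pics/a7.png

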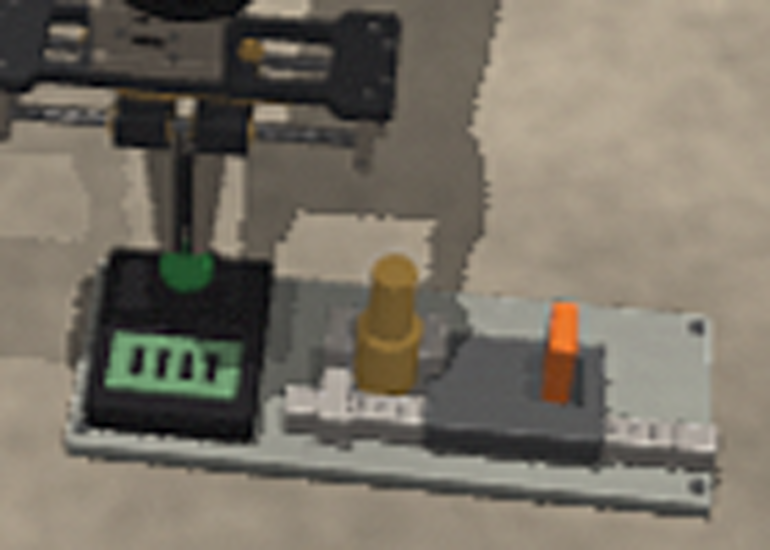

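The closed fingertips sit right over the green button (crop 187,265), and the shaft stands in the closed jaws. I'll press in stages.

>>> jog_arm([
  [[0,0,0,0,-1,10,2],[0,0,0,0,-1,17,2],[0,0,0,0,-1,19,2],[0,0,0,0,-1,19,2],[0,0,0,0,-1,19,2]],
])

```text
time: 19.2
position: [0.5055, 0.0028, 0.0503]
orientation: [0.141, 0.99, -0.0, 0.001]
wrist_force: [-0.3, -0.4, 5.1]
opening: 0.022
gripper_force: 2.9
```

>>> jog_arm([
  [[0,0,0,0,0,1,2],[0,0,0,0,0,2,2],[0,0,0,0,0,2,2]],
])

```text
time: 19.5
position: [0.5056, 0.0027, 0.0501]
orientation: [0.141, 0.99, -0.0, 0.001]
wrist_force: [-5.8, 1.4, 19.7]
opening: 0.024
gripper_force: 9.9
```

>>> jog_arm([
  [[0,0,0,0,0,1,2],[0,0,0,0,0,1.5,2],[0,0,0,0,0,1.5,2]],
])

```text
time: 19.8
position: [0.5057, 0.0027, 0.0499]
orientation: [0.141, 0.99, -0.0, 0.001]
wrist_force: [-11.1, 3.0, 30.4]
opening: 0.022
gripper_force: 15.1
```

The button appears bottomed, so I'll back off right away and check.

>>> jog_arm([
  [[0,0,0,0,0,-3.5,2],[0,0,0,0,0,-3.5,2],[0,0,0,0,0,-3.5,2]],
])

```text
time: 20.1
position: [0.5055, 0.0028, 0.0503]
orientation: [0.141, 0.99, -0.0, 0.001]
wrist_force: [-0.6, 0.2, 7.7]
opening: 0.019
gripper_force: 4.2
```

>>> jog_arm([
  [[0,0,0,0,0,-2,2],[0,0,0,0,0,-2,2],[0,0,0,0,0,-2,2]],
])

```text
time: 20.4
position: [0.505, 0.0028, 0.0514]
orientation: [0.141, 0.99, -0.0, 0.001]
wrist_force: [2.4, -0.4, 3.6]
opening: 0.023
gripper_force: 1.7
```

>>> jog_arm([
  [[0,0,0,0,0,-2,2],[0,0,0,0,0,-2,2],[0,0,0,0,0,-2,2]],
])

```text
time: 20.7
position: [0.5041, 0.003, 0.053]
orientation: [0.141, 0.99, -0.0, -0.0]
wrist_force: [1.6, 0.8, 3.0]
opening: 0.022
gripper_force: 1.3
```

The spring follows the tool up with falling force, so the button was fully pressed. I'll retract.

>>> jog_arm([
  [[0,0,0,0,0,-10,2],[0,0,0,0,0,-40,2],[0,0,0,0,0,-80,2],[0,0,0,30,-20,-100,2],[0,0,0,60,-40,-100,2],[0,0,0,60,-40,-100,2],[0,0,0,60,-40,-100,2]],
])

```text
time: 21.4
position: [0.4346, -0.0185, 0.1529]
orientation: [0.141, 0.99, 0.0, -0.0]
wrist_force: [1.1, -0.3, -0.2]
opening: 0.023
gripper_force: 0.0
```

```bash
python3 - <<'E'
from h import *
print(bot.observe()['wrist_force'],bot.observe()['time'])
s=snap('scene','s8')
cv2.imwrite('pics/a8.png',cv2.resize(s['pixels'][190:270,310:440,::-1],(780,480),interpolation=cv2.INTER_CUBIC))
E
```

```text
[ 1.07939596 -0.2661015  -0.22321337] 21.4
```

View pics/a8.png

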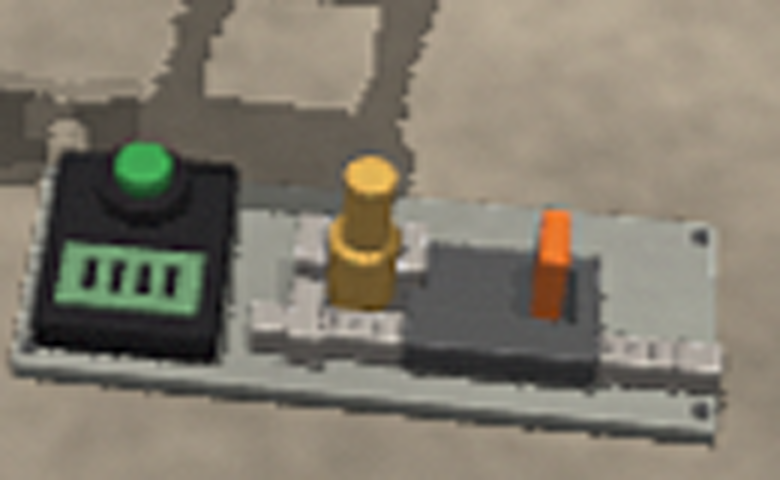

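The button is back up (crop 143,168), the shaft stands upright in the closed jaws (365,240), and the gripper is clear. Handing it in.

```bash
python3 -c "
from h import *
print(bot.job_done())"
```

```text
the job is handed in; nothing more can be done
None
```

The job is handed in after about 21 s: the brass shaft stands upright in the closed jaws, the record button was pressed fully down and has come back up, and the arm is clear; whether both jaws kept at least 2 N on the shaft after I let go of the grip was not measured.

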